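# Press the plaster front into the model house and lock it with the turn clip

### The job

Take the plaster house front that fits the opening in the model house on the sloping stand, set it in the opening with its door towards the foot of the house, and press it in until it is fully home, flush with the face around it. Then swing the little turn clip round over the front so that it points straight down the house and holds it. Leave everything else on the table where it is.

Things in the scene. Friction and masses are not known exactly. Their poses are not given: they have to be found in the camera images.
- house: terracotta model house, stepped gable, on its back on a wooden stand whose slope rises away from the robot at 32 degrees (fixed; yaw 0.1 to 0.5 rad). Flat face 135 x 94 mm with an oblong opening. Origin: centre of the opening in the plane of the face, 80 mm above the table. x: up the slope to the gable (foot at -x, 60 mm away); y: left across the face; z: out of the face, 32 degrees from vertical
- opening_floor (a point): centre of the opening's flat floor, 16 mm below the face. The opening measures 64 mm along the house's x and 49 mm along its y
- pad (a point): one of two black sprung round pads, 24 mm long, in the middle of the opening's +y and -y walls (this point: tip of the +y one, 12 mm below the face). They stand 3.5 mm into the opening. A front laid in stops on them after 3 to 6 mm and stays, about 11 mm proud; a push of 3 to 12 N square to the face takes it past them to the floor (if it cocks, press its high side); they hold it
- panel: loose plaster front that fits: 60 (x) x 46 (y) x 16 mm thick, about 60 g, face up on the table; dark door at the -x end, four windows in two rows above it. Origin: centre of its underside; x: from door end to roof end; z: out of its face. When flush its origin is at the opening's floor, x and z along the house's. Lies in any of three places among the other two fronts, yaw -0.8 to 0.2 rad
- panel_door (a point): point on the panel's face at its door, 20 mm from the panel's centre towards -x and 16 mm above its underside
- clip (a joint): angle of the turn clip, rad: 0 = points straight down the house (-x of the house) over the opening, as wanted at the end; grows as it swings to the house's right (-y), stop at 1.6; starts open, 1.15 to 1.55. Stays where it is left (friction, about 1 N at the knob). Steel bar 12 mm wide, reaching 45 mm from its pivot, 3 to 9 mm above the face: passes over a flush front, jams on a proud one
- clip_pivot (a point): the clip's pivot on the face, at x = 45.5 mm, y = 0 of the house; axis square to the face
- clip_knob (a point): middle of the clip's round wooden knob, diameter 10 mm, 18 mm tall (9 to 27 mm above the face; this point is 19 mm above it), upright on the bar 36 mm from the pivot
- long_panel: loose plaster front like the panel, but 80 x 46 x 16 mm with three rows of windows: too long for the opening. Leave it.
- short_panel: loose plaster front, 44 x 40 x 16 mm, with one row of windows: too small for the opening. Leave it.
- pot_a: loose lidded paint pot, diameter 54, 36 mm tall; origin at the centre of its underside
- pot_b: the same kind of paint pot
- pot_c: the same kind of paint pot
- water_glass: loose glass, diameter 68, 85 mm tall; origin at the centre of its underside
- brush: loose paint brush lying flat, 170 mm long
- small_house: loose finished small house with a terracotta roof, 46 x 51 mm, 94 mm tall, standing; origin at the centre of its underside
There are look-alikes about, which are no part of the job. What is shaped like the panel but pink or red is not meant.

How it is judged:
By the outcome, as a careful person would: the job done as asked, in the order asked, and still so for the second after the job is handed in, with the robot touching nothing.
It also fails if it takes over 61 s, if anything falls off the work surface, if the arm or the gripper's body presses on something with over 40 N, if the wrist force passes 120 N, or if a joint passes its speed limit or range.

### The arm

A 6-joint arm with a two-finger parallel gripper is mounted at the origin on the work surface. World frame = base frame: x ahead of the robot, y to its left, z up, the work surface at z = 0. Lengths are in m, angles in rad, forces in N, time in s.
With the tool pointing down it reaches from about 0.225 to 0.875 m from the base axis. Payload 3.4 kg.
Tool frame: the origin (TCP) lies at the very end of the fingers, on their centre line; the grasp point (between the pads) lies 19 mm behind it; z points along the fingers, y is the direction in which the jaws open and shut (so a half turn about z gives the same grasp; the last joint's range is limited). The gripper opens to 85 mm and grips with 20 to 120 N. Pads are 22 mm wide; open, the fingers measure 114 mm over their backs; the gripper's body (76 mm by 85 mm) begins 54 mm behind the grasp point. The pads swing forward as they close: fully open they stand 13 mm farther back than shut.
Start: joints at [-1.361, 0.276, 1.505, -0, 1.361, -0.121], TCP at [0.187, -0.544, 0.231] pointing down, gripper open.
Joint ranges: [-2.89, 2.89], [-0.75, 2.08], [0.22, 2.7], [-1.18, 4.32], [0.11, 2.71], [-2.7, 2.7]. Speed limits (rad/s): [2.57, 2.57, 3.14, 3.14, 3.14, 3.14].

### API

Orientations are given as a unit quaternion [w, x, y, z].
In Python, from rig import manip gives the robot as it stands. The module is installed in compiled form; this text tells all that it offers.
- The arm moves only by the tool carry_out, never from a script. Its argument "moves" is one flat list of numbers, 5 for each row, row after row: the opening in per cent of the stroke, from 0 (shut) to 100 (fully open), then the shift along the world's x, y, z in cm, then the turn about the world's z in rad. A call has exactly 10 rows; each row shifts and turns the commanded pose from where the row before left it; what a row does not reach is not made up. A row lasts 1/10 s, in which the tool goes at most 50 mm and 8.59 degrees, less where a joint would pass 70% of its speed; a pose out of reach is approached as far as the arm can. A call is refused whole if a number of a shift passes 5 or a number of a turn 0.15, either way. A call with a gripper value outside its range is refused whole. The fingers move at their own pace and stop on an object; "squeeze" is the grip in N (left out, the last holds). Time passes only in rows, so rows that do not move let the fingers close, or fill a call up. It gives the time, the measured TCP pose, the force and the opening at its end, in the units of the state.
- manip.get_state(): the state, without advancing time (a new reading comes with each control period).
- manip.get_image(name): name is "scene" or "top"; returns the picture (384x512x3 uint8, red, green, blue); there is no depth.
- manip.camera_info(name): a dict with "fov_y" (degrees; the focal length in pixels is half the picture's height over the tangent of half this angle, whatever the lens; pixels are square), "cx", "cy" (the principal point, pixels), "rvec" (rotation vector, rad) and "tvec" (3), from world to camera coordinates, as OpenCV has them. Camera axes: x right, y down, z forward; pixel columns grow to the right and rows downward; lengths in m; the calibration is good to about 2 mm. A picture is of the moment at which its call begins. camera_info takes no time and is no camera call.
- manip.sign_off(): hands the job in, once; it reports no verdict.
The state is a dict: "clock": time; "qpos": joint angles; "qd": joint speeds; "effort": joint torques, N m; "position": TCP position; "ee_rot": TCP orientation; "contact_force": force on the tool from outside, world axes, zero at the start; "moment": the same for the moment, N m; "width": finger opening in m.
Only numpy, scipy, OpenCV 4.12 (cv2) and the standard library are available. Lean on these libraries where they do the work, as an engineer would, in place of code of your own. Each camera call takes 0.05 s, during which the arm holds its last target. There are 200 camera calls.

## Working session

There is one attempt and no reset: what is moved stays moved. The work goes in short steps, Python scripts to look and compute and a tool call to move; the robot and the scene stay as the last step left them, time stands still between calls to the robot, and variables do not carry over. Pictures are saved under pics/ and viewed, about 8 in all and at most 12, crops included, and the job is handed in when it is done.

Besides the shell and the picture viewer there is one more tool, called after "Emit:" as a command line: name --argument value ..., lists and objects as JSON in quotes. carry_out: Moves the arm, as the interface text tells. Its arguments: {"type":"object","properties":{"moves":{"type":"array","items":{"type":"number"}},"squeeze":{"type":"number"}},"required":["moves"]}

```bash
mkdir -p pics; cat > h.py <<'E'
import numpy as np, cv2
from rig import manip
def cam(n):
    c=manip.camera_info(n); f=192/np.tan(np.radians(c['fov_y'])/2)
    K=np.array([[f,0,c['cx']],[0,f,c['cy']],[0,0,1]]); R=cv2.Rodrigues(np.array(c['rvec'],float))[0]; t=np.array(c['tvec'],float).ravel()
    return K,R,t
def ray(n,uv):
    K,R,t=cam(n); uv=np.atleast_2d(np.array(uv,float)); d=np.c_[uv,np.ones(len(uv))]@np.linalg.inv(K).T@R
    return -R.T@t,d/np.linalg.norm(d,axis=1)[:,None]
def onz(n,uv,z):
    o,d=ray(n,uv); return o+d*((z-o[2])/d[:,2])[:,None]
def proj(n,P):
    K,R,t=cam(n); q=(np.atleast_2d(P)@R.T+t)@K.T; return q[:,:2]/q[:,2:]
def tri(a,ua,b,ub):
    o1,d1=ray(a,ua);o2,d2=ray(b,ub);out=[]
    for x,y in zip(d1,d2):
        s=np.linalg.lstsq(np.c_[x,-y],o2-o1,rcond=None)[0]; p,q=o1+s[0]*x,o2+s[1]*y
        out.append(np.r_[(p+q)/2,np.linalg.norm(p-q)])
    return np.array(out)
def snap(n,f,crop=None,s=1):
    im=manip.get_image(n); cv2.imwrite('pics/raw_'+f,im[:,:,::-1])
    if crop: im=im[crop[1]:crop[3],crop[0]:crop[2]]
    cv2.imwrite('pics/'+f,cv2.resize(im,None,fx=s,fy=s,interpolation=cv2.INTER_CUBIC)[:,:,::-1]); return im
E
python3 - <<'E'
from h import *
np.set_printoptions(precision=3,suppress=True)
a=manip.get_image('scene');b=manip.get_image('top')
for n,i in(('scene',a),('top',b)):
    cv2.imwrite(f'pics/raw_{n}0.png',i[:,:,::-1]); cv2.imwrite(f'pics/{n}0.png',cv2.resize(i,(800,600),interpolation=cv2.INTER_CUBIC)[:,:,::-1]); K,R,t=cam(n);print(n,K[0,0],K[:2,2],-R.T@t,R[2])
print(manip.get_state())
E
```

```text
scene 456.8469739906326 [247.153 194.156] [ 1.299 -0.336  0.893] [-0.619  0.332 -0.712]
top 399.494295673468 [258.225 194.729] [0.545 0.013 1.145] [ 0.054  0.021 -0.998]
{'clock': 0.1, 'qpos': array([-1.361,  0.277,  1.506, -0.   ,  1.361, -0.121]), 'qd': array([-0.002, -0.003, -0.002,  0.001,  0.001, -0.   ]), 'effort': array([  0.001, -41.77 , -24.64 ,  -0.   ,   0.006,   0.   ]), 'position': array([ 0.187, -0.543,  0.231]), 'ee_rot': array([-0.001,  0.986,  0.165, -0.   ]), 'contact_force': array([-0.07 , -0.253, -0.054]), 'moment': array([ 0.037,  0.023, -0.036]), 'width': 0.08552856246598514}
```

View pics/scene0.png

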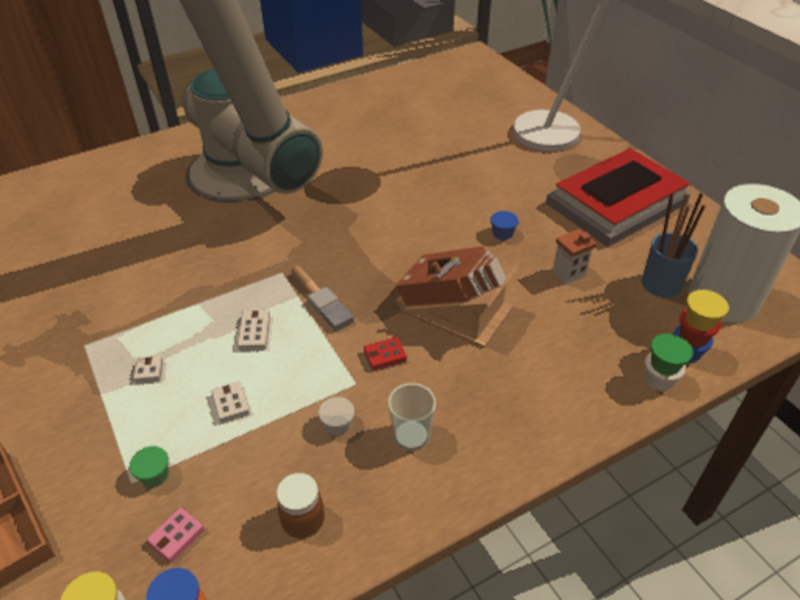

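View pics/top0.png

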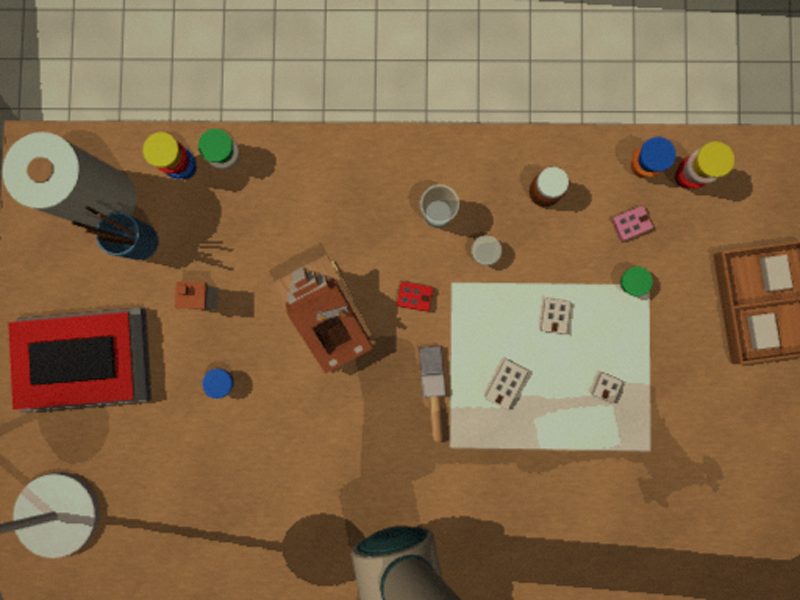

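Candidates, in 800x600 top-view pixels:
- (556,316): white front, two window rows, likely the panel.
- (508,383): white front, three rows, the long one.
- (607,387): small white front, one row.
- (633,223) pink and (416,296) red look-alikes.
- Two blanks in the tray at (777,272) and (764,331).

I'll check the choice in a close crop.

```bash
python3 - <<'E'
import cv2,numpy as np
t=cv2.imread('pics/raw_top0.png');s=cv2.imread('pics/raw_scene0.png')
def c(i,x,y,w,h,k): 
    o=cv2.resize(i[y:y+h,x:x+w],None,fx=k,fy=k,interpolation=cv2.INTER_CUBIC); o=np.clip(o*1.4,0,255).astype(np.uint8)
    for a in range(0,w,10): cv2.putText(o,str(x+a),(a*k,8),0,.3,(0,255,255)); cv2.line(o,(a*k+k//2,10),(a*k+k//2,15),(0,255,255))
    for a in range(0,h,10): cv2.putText(o,str(y+a),(0,a*k+k//2),0,.3,(0,255,255)); cv2.line(o,(20,a*k+k//2),(25,a*k+k//2),(0,255,255))
    return o
a=c(t,172,155,80,90,5);b=c(s,245,150,90,75,5)   # house
p=c(t,315,180,50,40,6); q=c(s,130,190,60,40,6)
H=np.zeros((600,800,3),np.uint8); H2=H.copy()
cv2.imwrite('pics/house0.png',np.hstack([a[:375],b[:375,:400]]))
cv2.imwrite('pics/pan0.png',np.hstack([c(t,300,180,100,80,4),c(s,75,180,100,80,4)]))
E
```

```text
(no output)
```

View pics/house0.png

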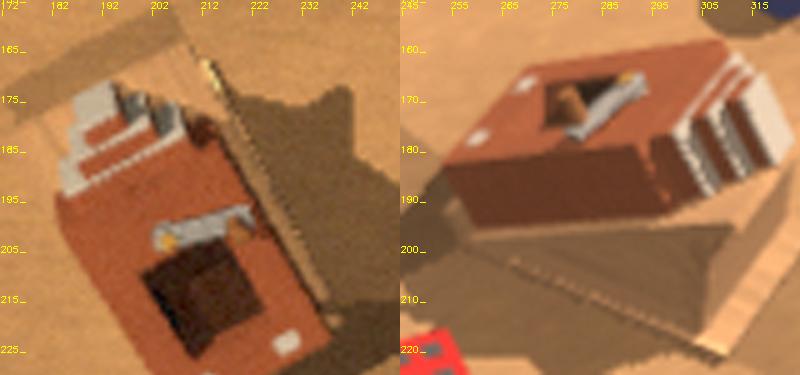

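View pics/pan0.png

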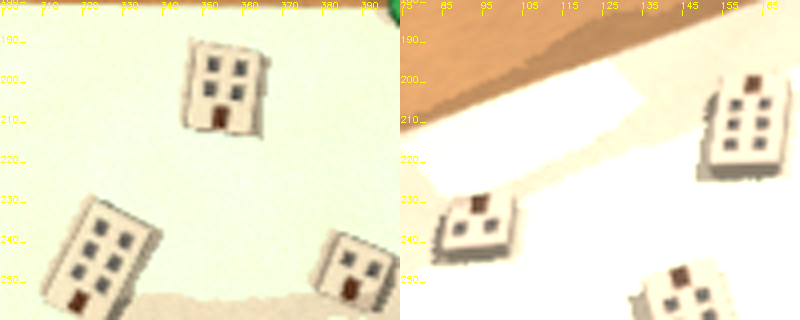

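The crops settle the choice. The panel is at top raw (356,202), with its door at (354,208) and two window rows; the long one is at (323,243) and the short one at (390,248). The house opening centre is near (212,214), the clip pivot near (205,202) and the knob near (220,201). White foot marks sit at (229,223) and (213,230).

```bash
cat > m.py <<'E'
from h import *
np.set_printoptions(precision=4,suppress=True)
t=cv2.imread('pics/raw_top0.png').astype(int);s=cv2.imread('pics/raw_scene0.png').astype(int)
def blobs(mask,x,y,w,h,lo=2,hi=400,wt=None):
    m=np.zeros(mask.shape,np.uint8);m[y:y+h,x:x+w]=mask[y:y+h,x:x+w]
    n,l,st,c=cv2.connectedComponentsWithStats(m)
    out=[]
    for k in range(1,n):
        if lo<=st[k,4]<=hi:
            ys,xs=np.nonzero(cv2.dilate((l==k).astype(np.uint8),np.ones((3,3)))); W=wt[ys,xs].clip(0) if wt is not None else np.ones(len(xs))
            out.append([(xs*W).sum()/W.sum(),(ys*W).sum()/W.sum(),st[k,4]])
    return np.array(out)
E
python3 - <<'E'
from m import *
# foot marks: low saturation bright
for n,i,box in(('top',t,(205,215,30,20)),('scene',s,(255,160,22,22))):
    g=i[:,:,0]; print(n,'marks B-channel',blobs(g>np.percentile(g[box[1]:box[1]+box[3],box[0]:box[0]+box[2]],97)*.75,*box,wt=g-70))
for n,i,box in(('top',t,(344,190,20,22)),('scene',s,(132,243,28,40))):
    g=i.sum(2); print(n,'dark',blobs(g<380,*box,wt=500-g))
print(t[190:214,340:368].sum(2)//3)
g=t[196:232,192:232,2]; print(g)
E
```

```text
top marks B-channel [[228.9913 223.0279  17.    ]
 [212.7184 231.5903  15.    ]]
scene marks B-channel [[262.3904 166.9916 229.    ]]
top dark [[347.7259 195.125    3.    ]
 [352.889  195.623   12.    ]
 [359.5694 196.659   15.    ]
 [352.0719 201.7122  12.    ]
 [358.7745 202.7949  14.    ]
 [346.6735 202.6158   2.    ]
 [354.5912 208.9008  25.    ]
 [363.2887 208.8115   6.    ]
 [345.8693 209.6523   3.    ]]
scene dark [[144.5705 248.8562  20.    ]
 [135.0791 254.0264   2.    ]
 [150.1776 253.3504  10.    ]
 [142.3993 255.6804  10.    ]
 [151.8691 258.8158  10.    ]
 [136.8632 260.5905   2.    ]
 [144.0028 261.2662   9.    ]
 [148.6989 266.5929  62.    ]
 [137.8946 264.5435   2.    ]
 [154.6654 280.7301  45.    ]]
[[175 177 178 176 175 176 169 157 161 157 144 165 161 159 165 175 175 176
  176 176 176 176 175 175 174 175 174 174]
 [174 176 176 176 174 175 169 154 144 148 155 158 150 139 132 139 149 147
  163 162 165 166 177 178 179 176 177 176]
 [175 174 177 176 174 176 170 149 131 158 162 160 158 153 154 156 154 152
  158 153 139 135 144 159 158 174 177 174]
 [175 175 176 175 175 1
[... 1926 characters left out ...]
58 163 160 163 152 103 112 133 177 173]
 [176 179 178 178 174 148 119 164 161 162 162 159 145  63  42  35  80 139
  159 157 161 163 150 106 113 134 176 175]
 [179 178 179 176 177 159 117 141 158 161 156 163 144  69  63  37  92 155
  163 161 160 161 142  96 112 131 175 173]
 [179 178 176 178 177 175 165 167 158 116 112 109 107 108 120 126 128 156
  161 163 162 156 134 107 109 134 174 174]
 [177 176 176 179 175 178 176 176 172 165 162 162 163 167 167 165 140 136
  110 116 129 132 118 110 108 133 177 174]]
[[118 115 119 ...  65  84  84]
 [118 118 116 ...  84  86  87]
 [120 118 116 ...  92  72  83]
 ...
 [145 144 147 ...  58  60  61]
 [148 146 147 ...  54  63  58]
 [146 148 149 ...  61  59  60]]
```

```bash
python3 - <<'E'
from m import *
g=s[:,:,0]; print('scene marks',blobs(g>130,255,160,22,24,wt=g-80), g[160:182:2,255:277:1].max())
T=[[352.9,195.6],[359.6,196.7],[352.07,201.7],[358.8,202.8],[354.6,208.9]]
S=[[151.9,258.8],[144,261.27],[150.2,253.35],[142.4,255.7],[144.57,248.86]]
P=tri('top',T,'scene',S); print(P)
Z=onz('top',T,.016); print(Z)
m=(Z[0]+Z[1]+Z[2]+Z[3])/4; a=(Z[0]+Z[1]-Z[2]-Z[3]); print('yaw rows',np.arctan2(a[1],a[0]),'yaw cols',np.arctan2(-(Z[1]+Z[3]-Z[0]-Z[2])[0]*-1,-(Z[1]+Z[3]-Z[0]-Z[2])[1]), 'door->win',np.linalg.norm(m-Z[4]),np.arctan2(*(m-Z[4])[1::-1]))
u=cv2.resize(t[190:240,185:240,2].astype(np.uint8),None,fx=8,fy=8,interpolation=cv2.INTER_CUBIC)
for th in(75,90):
    c,_=cv2.findContours((u<th).astype(np.uint8),cv2.RETR_LIST,cv2.CHAIN_APPROX_NONE)
    for k in c:
        if cv2.pointPolygonTest(k,((212-185)*8.,(214-190)*8.),False)>0:
            ap=cv2.approxPolyDP(k,16,True)[:,0]/8.+[185-.44,190-.44]; print(th,cv2.contourArea(k)/64,ap)
    v=cv2.cvtColor(u,cv2.COLOR_GRAY2BGR);cv2.drawContours(v,c,-1,(0,255,0),1)
print(t[200:230:1,196:228,2])
E
```

```text
scene marks [] 119
[[ 0.6075 -0.2293  0.0122  0.0035]
 [ 0.6046 -0.2482  0.0118  0.0035]
 [ 0.5902 -0.227   0.0123  0.0033]
 [ 0.5873 -0.2459  0.0121  0.0035]
 [ 0.57   -0.2341  0.0118  0.0035]]
[[ 0.6066 -0.2301  0.016 ]
 [ 0.6038 -0.2489  0.016 ]
 [ 0.5894 -0.2278  0.016 ]
 [ 0.5866 -0.2466  0.016 ]
 [ 0.5693 -0.2349  0.016 ]]
yaw rows -0.1324593913435395 yaw cols -0.15185290124241618 door->win 0.027558482577999147 -0.1270014789733019
75 332.15625 [[215.56  201.935]
 [199.81  209.56 ]
 [210.31  226.185]
 [223.81  216.56 ]]
90 354.5859375 [[216.81  201.935]
 [199.31  209.435]
 [210.435 226.56 ]
 [224.31  216.31 ]]
[[121 120 118 118 121 121 114 107 102 100 118 122 112 119 121 122 116 115
  118 115 112 101 113 106  91  70  75  89  79  58  61  97]
 [121 120 120 120 119 114 105 121 123 111 111 120 116 120 117 118 115 115
  116 121 120 103 124 119 113  99  74  86  83  75  54  79]
 [120 123 121 117 121 115 115 122 138 141 130 103 100 117 119 115 111 100
   85  66  79  91 111 118 114 107  84 105  83  83  76  56]
 [121 121 120 121 121 118 122 130 138 150 144 124 108 101  95  68  64  65
   5
[... 2813 characters left out ...]
7 118 119 118 113 117 122 128 140]
 [148 146 145 127 119 119 122 119 121 121 118 119 108  66  49  51  71 105
  110 113 116 115 114 116 116 119 118 116 118 120 120 131]
 [147 149 150 139 130 121 122 120 122 120 120 117 117 105  72  69 105 112
  117 119 117 120 117 118 117 113 117 119 120 121 120 122]
 [154 152 150 150 142 121 121 121 123 118 119 120 118 117 111 107 118 120
  124 121 117 116 120 117 115 117 120 120 121 119 119 121]
 [149 148 148 146 143 126 121 123 121 124 121 122 121 118 120 121 120 119
  120 118 118 118 116 117 119 120 121 120 118 120 119 115]
 [144 144 148 147 148 144 129 121 120 120 122 120 121 121 120 121 124 125
  117 124 117 118 118 118 119 119 118 121 121 114 102  87]]
```

```bash
python3 - <<'E'
from m import *
h=.032*np.sin(np.radians(32))
FL,FR=onz('top',[[210.4,226.4],[224.1,216.4]],.08-h); RL,RR=onz('top',[[199.5,209.5],[216.4,201.9]],.08+h)
mk=onz('top',[[228.99,223.03],[212.72,231.59]],.08-.05*.53)
print(FL,FR,RL,RR,mk)
for n,a,b in(('FL-FR',FR,FL),('RR-RL',RR,RL),('FL-RL',FL,RL),('FR-RR',FR,RR),('marks',*mk)):
    d=b-a;print(n,np.linalg.norm(d[:2]),np.arctan2(d[1],d[0]))
print('c',(FL+FR+RL+RR)/4)
pv,kn=onz('top',[[205,201.7]],.08+.0455*.53+.007),onz('top',[[219.8,201]],.11);print(pv,kn)
# scene view check: foot corners / triangulated
S=[[245-.4+(546-400)/5,82/5+150-.4],[245-.4+(543-400)/5,127/5+150-.4]]
print(tri('top',[[210.4,226.4],[224.1,216.4]],'scene',S)); print(onz('top',[[355.6,201.8]],.016))
print(proj('scene',[FL,FR,RL]),S)
E
```

```text
[0.5161 0.164  0.063 ] [0.5436 0.1273 0.063 ] [0.561  0.1888 0.097 ] [0.5815 0.1447 0.097 ] [[0.5257 0.1146 0.0535]
 [0.5019 0.1587 0.0535]]
FL-FR 0.0458456684181447 2.2139248660569284
RR-RL 0.048706080276564326 2.005678316872249
FL-RL 0.05125988530684056 0.5061371979195537
FR-RR 0.041651949847349594 0.43004506038761836
marks 0.050127514939424474 2.067177422753489
c [0.5506 0.1562 0.08  ]
[[0.5812 0.1726 0.1111]] [[0.5835 0.1342 0.11  ]]
[[0.5167 0.1656 0.0611 0.0029]
 [0.548  0.1353 0.066  0.0186]]
[[ 0.5893 -0.2377  0.016 ]]
[[272.6666 165.5951]
 [266.2394 176.2152]
 [289.9968 162.6405]] [[273.8, 166.0], [273.2, 175.0]]
```

```bash
python3 - <<'E'
from m import *
h=.032*np.sin(np.radians(32))
FL,FR=onz('top',[[210.7,227.8],[225.8,218.7]],.08-h); RL,RR=onz('top',[[199.2,209.6],[215.0,200.0]],.08+h)
for n,a,b in(('FL-FR',FR,FL),('RR-RL',RR,RL),('FL-RL',FL,RL),('FR-RR',FR,RR)):
    d=b-a;print(n,np.linalg.norm(d[:2]),np.arctan2(d[1],d[0]))
print('c',(FL+FR+RL+RR)/4,(FL+FR)/2,(RL+RR)/2)
P=np.array([FL,FR,RL,RR]);print(proj('scene',P)); print(onz('top',[[197.3,211.3],[227.,219.4]],.08))
E
```

```text
FL-FR 0.04766427534956187 2.1254209996321456
RR-RL 0.048563683602805836 2.129647770949447
FL-RL 0.05512732926261957 0.501933844432059
FR-RR 0.05538675876470647 0.48592001628456083
c [0.5493 0.1559 0.08  ] [0.5249 0.1428 0.063 ] [0.5736 0.169  0.097 ]
[[271.6671 164.9042]
 [263.5259 175.4509]
 [290.1927 162.4811]
 [282.1135 173.6124]]
[[0.5564 0.1975 0.08  ]
 [0.5358 0.1176 0.08  ]]
```

Estimates so far:
- Panel centre about (0.589,-0.238), yaw -0.13.
- House origin about (0.549,0.156), yaw 0.495.

The scene view agrees to about 4 mm, which is rougher than I'd like but enough to set out. First I'll go beside the panel and touch the table with the jaws at gripping width, to learn where the tips really are.

Emit:
carry_out --moves '[55,4,2.2,-1.7,-0.046,55,4,2.2,-1.7,-0.046,55,4,2.2,-1.7,-0.046,55,4,2.2,-1.7,-0.046,55,4,2.2,-1.7,-0.046,55,4,2.2,-1.7,-0.046,55,4,2.2,-1.7,-0.046,55,4,2.2,-1.7,-0.046,55,4,2.2,-1.7,-0.046,55,4,2.2,-1.7,-0.046]' --squeeze 20

```text
clock: 1.1
position: [0.588, -0.3225, 0.0601]
ee_rot: [-0.0, 0.998, -0.065, -0.0]
contact_force: [0.9, -0.4, 0.6]
width: 0.0469
```

Emit:
carry_out --moves '[55,0,0,-1.5,0,55,0,0,-1.5,0,55,0,0,-1,0,55,0,0,-0.6,0,55,0,0,-0.4,0,55,0,0,-0.3,0,55,0,0,-0.2,0,55,0,0,-0.1,0,55,0,0,0,0,55,0,0,0,0]'

```text
clock: 2.1
position: [0.5869, -0.324, 0.0057]
ee_rot: [0.0, 0.998, -0.065, 0.0]
contact_force: [-0.0, -0.3, 0.2]
width: 0.0473
```

Emit:
carry_out --moves '[55,0,0,-0.1,0,55,0,0,-0.1,0,55,0,0,-0.1,0,55,0,0,-0.1,0,55,0,0,-0.1,0,55,0,0,-0.1,0,55,0,0,0,0,55,0,0,0,0,55,0,0,0,0,55,0,0,0,0]'

```text
clock: 3.1
position: [0.5868, -0.3239, -0.0006]
ee_rot: [0.0, 0.998, -0.065, 0.0]
contact_force: [0.8, -0.2, 0.3]
width: 0.0471
```

```bash
python3 - <<'E'
from h import *
print(manip.get_state())
i=manip.get_image('top');cv2.imwrite('pics/raw_t1.png',i[:,:,::-1])
j=manip.get_image('scene');cv2.imwrite('pics/raw_s1.png',j[:,:,::-1])
f=lambda a:cv2.resize(a,None,fx=5,fy=5,interpolation=cv2.INTER_CUBIC)
cv2.imwrite('pics/t1.png',np.hstack([f(i[165:245,330:410]),f(j[225:305,80:160])])[:,:,::-1])
print(proj('top',[[.5869,-.324,0]]),proj('scene',[[.5869,-.324,0]]))
E
```

```text
{'clock': 3.1, 'qpos': array([-6.08020391e-01,  6.02649020e-01,  1.58116754e+00, -1.11456533e-04,
        9.57589168e-01,  1.09199889e+00]), 'qd': array([ 0.00111666,  0.00041273, -0.00110121,  0.00106626,  0.00029678,
       -0.00070336]), 'effort': array([-1.22365407e-03, -5.45424378e+01, -1.90780145e+01, -3.41024879e-04,
        4.53287239e-04,  1.91118750e-05]), 'position': array([ 0.58681673, -0.32389735, -0.00060769]), 'ee_rot': array([ 8.73387738e-05,  9.97915469e-01, -6.45345291e-02,  5.64343701e-05]), 'contact_force': array([ 0.79298999, -0.23996772,  0.31034607]), 'moment': array([-0.01642389,  0.01592678, -0.01869125]), 'width': 0.04708661482815344}
[[384.79114888 203.19233283]] [[111.12013607 271.91900289]]
```

View pics/t1.png

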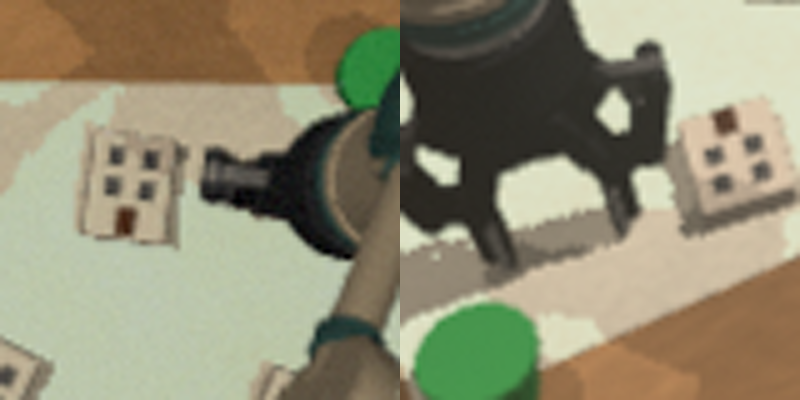

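Emit:
carry_out --moves '[55,0,0,-0.1,0,55,0,0,-0.1,0,55,0,0,-0.1,0,55,0,0,-0.1,0,55,0,0,-0.1,0,55,0,0,0,0,55,0,0,0,0,55,0,0,0,0,55,0,0,0,0,55,0,0,0,0]'

```text
clock: 4.2
position: [0.5868, -0.3239, -0.0025]
ee_rot: [0.0, 0.998, -0.065, 0.0]
contact_force: [-5.1, 2.1, 16.7]
width: 0.0467
```

Emit:
carry_out --moves '[75,0,0,2.5,0,75,0,0,2.6,0,75,0.1,4.3,0,0,75,0.1,4.3,0,0,75,0,0,0,0,75,0,0,-1.5,0,75,0,0,-1.5,0,75,0,0,-0.7,0,75,0,0,0,0,75,0,0,0,0]' --squeeze 25

```text
clock: 5.2
position: [0.589, -0.2384, 0.0085]
ee_rot: [0.0, 0.998, -0.065, 0.0]
contact_force: [-0.0, -0.1, -0.7]
width: 0.064
```

Emit:
carry_out --moves '[40,0,0,0,0,40,0,0,0,0,40,0,0,0,0,40,0,0,0,0,40,0,0,0,0,40,0,0,0,0,40,0,0,0.5,0,40,0,0,1,0,40,0,0,2,0,40,0,0,0,0]'

```text
clock: 6.2
position: [0.5905, -0.2386, 0.0459]
ee_rot: [0.001, 0.998, -0.065, 0.002]
contact_force: [0.8, 0.2, 1.2]
width: 0.045
```

```bash
python3 - <<'E'
from h import *
i=manip.get_image('top');cv2.imwrite('pics/raw_t2.png',i[:,:,::-1])
j=manip.get_image('scene');cv2.imwrite('pics/raw_s2.png',j[:,:,::-1])
f=lambda a:cv2.resize(a,None,fx=5,fy=5,interpolation=cv2.INTER_CUBIC)
cv2.imwrite('pics/t2.png',np.hstack([f(i[165:245,310:390]),f(j[200:280,110:190])])[:,:,::-1])
E
```

```text
(no output)
```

View pics/t2.png

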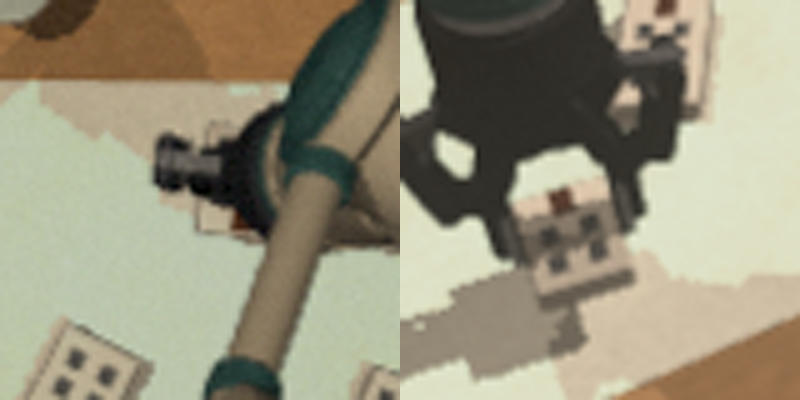

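The panel is in the grip and level. Next I carry it above the foot strip of the house, where the roof end can be pressed on the face to tilt the panel.

Emit:
carry_out --moves '[40,-0.9,3.6,3,0.0625,40,-0.9,3.6,2.7,0.0625,40,-0.9,3.6,0,0.0625,40,-0.9,3.6,0,0.0625,40,-1,3.7,0,0.0625,40,-1,3.7,0,0.0625,40,-1,3.7,0,0.0625,40,-1,3.7,0,0.0625,40,-1,3.6,0,0.0625,40,-1,3.6,0,0.0625]'

```text
clock: 7.3
position: [0.4913, 0.1275, 0.0994]
ee_rot: [-0.0, 0.969, 0.247, -0.001]
contact_force: [0.1, 0.5, -0.3]
width: 0.0448
```

Emit:
carry_out --moves '[40,0,0,-1,0,40,0,0,-1,0,40,0,0,-0.5,0,40,0,0,-0.5,0,40,0,0,-0.3,0,40,0,0,-0.2,0,40,0,0,-0.2,0,40,0,0,-0.2,0,40,0,0,0,0,40,0,0,0,0]'

```text
clock: 8.3
position: [0.4916, 0.1245, 0.0619]
ee_rot: [0.001, 0.969, 0.245, -0.001]
contact_force: [-4.3, -3.3, 6.9]
width: 0.0447
```

```bash
cat > v.py <<'E'
from h import *
import sys
def two(name,tb,sb,k=5):
    i=manip.get_image('top');cv2.imwrite(f'pics/raw_t{name}.png',i[:,:,::-1])
    j=manip.get_image('scene');cv2.imwrite(f'pics/raw_s{name}.png',j[:,:,::-1])
    f=lambda a,b:cv2.resize(a[b[1]:b[1]+80,b[0]:b[0]+80],None,fx=k,fy=k,interpolation=cv2.INTER_CUBIC)
    cv2.imwrite(f'pics/v{name}.png',np.clip(1.3*np.hstack([f(i,tb),f(j,sb)]),0,255).astype(np.uint8)[:,:,::-1])
a=list(map(int,sys.argv[2:])); two(sys.argv[1],a[:2],a[2:])
E
python3 v.py 3 185 170 225 135
```

```text
(no output)
```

View pics/v3.png

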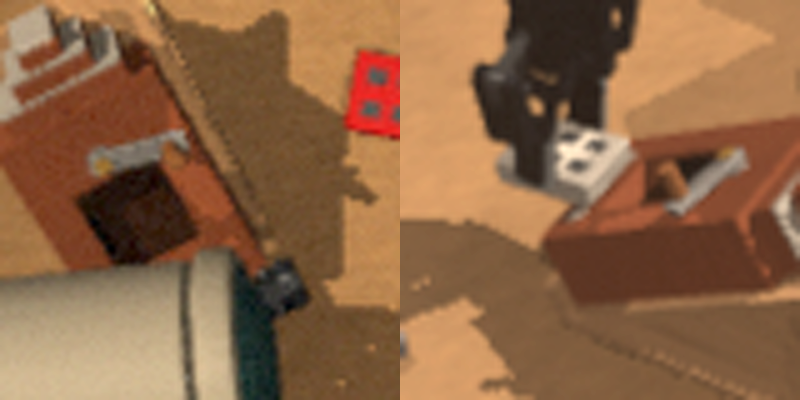

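The scene crop shows the panel's roof edge resting on the foot strip near (620,150) and starting to tilt. I'll press on down.

Emit:
carry_out --moves '[40,0,0,-0.2,0,40,0,0,-0.2,0,40,0,0,-0.2,0,40,0,0,-0.2,0,40,0,0,-0.2,0,40,0,0,-0.2,0,40,0,0,0,0,40,0,0,0,0,40,0,0,0,0,40,0,0,0,0]'

```text
clock: 9.4
position: [0.4913, 0.1243, 0.0499]
ee_rot: [0.001, 0.969, 0.245, -0.002]
contact_force: [-4.6, -4.6, 7.8]
width: 0.0447
```

Emit:
carry_out --moves '[40,0,0,-0.1,0,40,0,0,-0.1,0,40,0,0,-0.1,0,40,0,0,-0.1,0,40,0,0,0,0,40,0,0,0,0,40,0,0,0,0,40,0,0,0,0,40,0,0,0,0,40,0,0,0,0]'

```text
clock: 10.4
position: [0.4916, 0.1244, 0.047]
ee_rot: [0.001, 0.969, 0.245, -0.001]
contact_force: [-6.3, -5.1, 14.9]
width: 0.0445
```

```bash
python3 v.py 4 185 170 225 135; python3 -c "
from h import *
print(manip.get_state())"
```

```text
{'clock': 10.5, 'qpos': array([ 0.11190852,  0.35403667,  1.91143155, -0.00241739,  0.87830124,
        1.18894242]), 'qd': array([-0.00078559,  0.00119791,  0.00036718, -0.00179946,  0.00156524,
       -0.00097699]), 'effort': array([ 1.36977565e+00, -3.18712628e+01, -1.77350020e+01,  8.53664707e-01,
       -2.28396870e+00, -2.17116176e-02]), 'position': array([0.49155073, 0.12439391, 0.04698476]), 'ee_rot': array([ 7.74524499e-04,  9.69489190e-01,  2.45129889e-01, -1.20356776e-03]), 'contact_force': array([-8.0153485 , -3.79823407, 15.78875732]), 'moment': array([-0.53029875,  0.87079384, -0.05101304]), 'width': 0.04484595491969423}
```

View pics/v4.png

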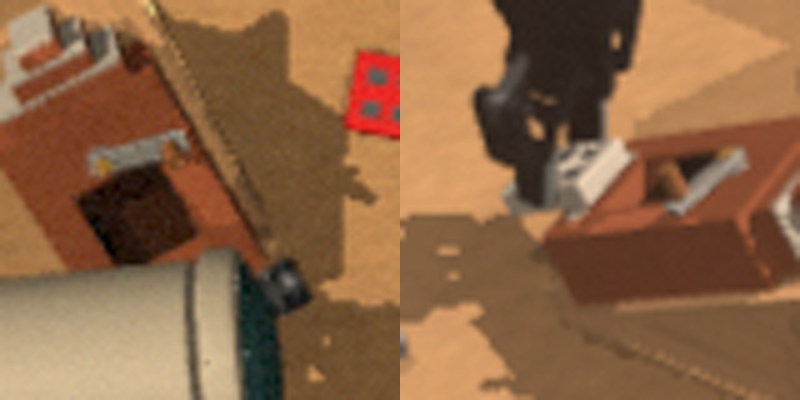

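The panel is tilted onto the face: force jumped to about 16 N and the picture shows it parallel. In the scene crop its roof-end lower edge runs from (632,150) to (583,215). I'll use the gripper-held panel as a reference to check the scene camera's local bias and the house position.

```bash
python3 - <<'E'
from m import *
s4=cv2.imread('pics/raw_s4.png').astype(int)
c,s_=np.cos(.495),np.sin(.495);a=np.radians(32)
X=np.array([c*np.cos(a),s_*np.cos(a),np.sin(a)]);Y=np.array([-s_,c,0]);Z=np.cross(X,Y)
O=np.array([.549,.156,.08]); TCP=np.array([.4916,.1244,.047])
C=TCP+[0,0,.005]-.013*Z; print('centre rel house',[(C-O)@v for v in(X,Y,Z)])
print('roof low edge L,R',proj('scene',[C+.03*X+.023*Y,C+.03*X-.023*Y]).round(1).tolist(),'roof top edge',proj('scene',[C+.03*X+.023*Y+.016*Z,C+.03*X-.023*Y+.016*Z]).round(1).tolist())
mk=onz('top',[[228.99,223.03],[212.72,231.59]],.055);print('marks',proj('scene',mk).round(1).tolist())
print('FL etc',proj('scene',[O+x*X+y*Y for x,y in((-.032,.0245),(-.032,-.0245),(.032,.0245),(.0455,0))]).round(1).tolist())
u=cv2.resize(s4[150:185,255:285].astype(np.uint8),None,fx=14,fy=14,interpolation=cv2.INTER_CUBIC)
u2=cv2.resize(s[150:185,255:285].astype(np.uint8),None,fx=13,fy=14,interpolation=cv2.INTER_CUBIC)
o=np.clip(np.hstack([u[:,:400],u2])*1.4,0,255).astype(np.uint8);cv2.imwrite('pics/c4.png',o);print(o.shape)
E
```

```text
centre rel house [np.float64(-0.0704028718144092), np.float64(-0.0005401944478714677), np.float64(-0.0020243984109133725)]
roof low edge L,R [[270.0, 166.3], [261.3, 176.1]] roof top edge [[267.4, 161.5], [258.6, 171.2]]
marks [[258.7, 176.1], [268.2, 165.5]]
FL etc [[272.4, 164.9], [263.1, 175.4], [290.6, 162.5], [290.0, 167.3]]
(490, 790, 3)
```

View pics/c4.png

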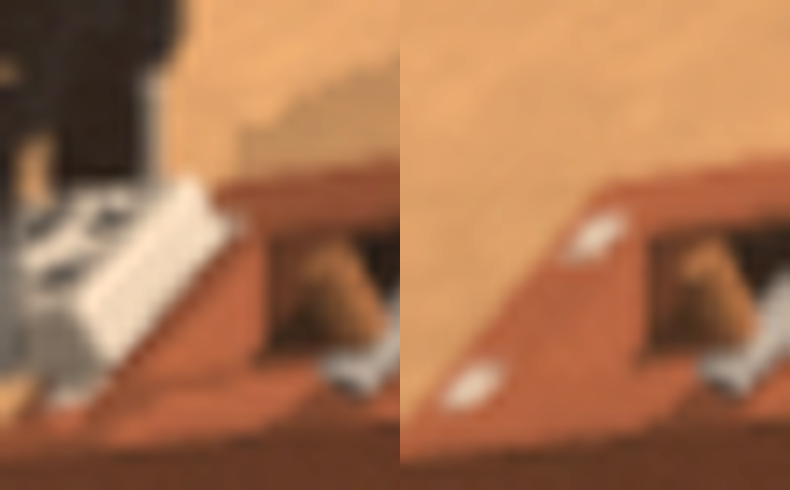

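Emit:
carry_out --moves '[40,-0.2,-0.1,0.35,0,40,-0.2,-0.1,0.35,0,40,0.85,0.45,0.67,0,40,0.85,0.45,0.67,0,40,0.85,0.45,0.67,0,40,0.85,0.45,0.67,0,40,0.85,0.45,0.67,0,40,0.85,0.45,0.67,0,40,0,0,0,0,40,0,0,0,0]'

```text
clock: 11.5
position: [0.5396, 0.1512, 0.0924]
ee_rot: [0.0, 0.969, 0.246, -0.0]
contact_force: [0.2, -0.2, -0.6]
width: 0.0447
```

```bash
python3 - <<'E'
from m import *
print(manip.get_state()['position'],manip.get_state()['contact_force'])
a=manip.get_image('top');b=manip.get_image('scene')
f=lambda a,x,y,w,h,k:cv2.resize(a[y:y+h,x:x+w],None,fx=k,fy=k,interpolation=cv2.INTER_CUBIC)
cv2.imwrite('pics/raw_s5.png',b[:,:,::-1]);cv2.imwrite('pics/raw_t5.png',a[:,:,::-1])
cv2.imwrite('pics/v5.png',np.clip(1.4*np.hstack([f(b,250,140,50,50,9),f(a,185,185,35,50,9)]),0,255).astype(np.uint8)[:,:,::-1])
E
```

```text
[0.5396 0.1512 0.0924] [ 0.2177 -0.1547 -0.5537]
```

View pics/v5.png

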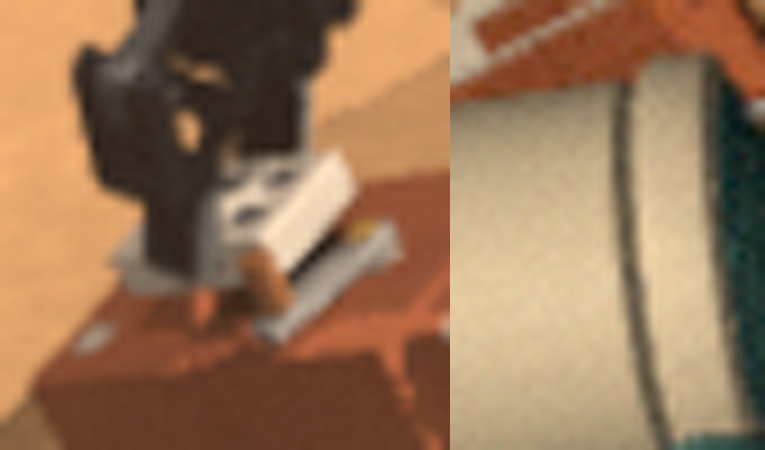

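```bash
python3 - <<'E'
from m import *
def dark(fn,box):
    i=cv2.imread(fn).astype(int);x,y,w,h=box;m=(i[y:y+h,x:x+w].max(2)<85); ys,xs=np.nonzero(m);return m
for fn,box,T,yaw,sg in(('pics/raw_t1.png',(368,190,16,22),[.5868,-.3239,-.0006],-.129,1),('pics/raw_t2.png',(338,186,16,22),[.5905,-.2386,.0459],-.129,1),('pics/raw_t4.png',(234,216,18,20),[.4916,.1244,.047],.495,-1)):
    m=dark(fn,box); print(fn); print('\n'.join(''.join('#' if v else '.' for v in r) for r in m))
    T=np.array(T);Y=np.array([-np.sin(yaw),np.cos(yaw),0])*sg
    for h in(.02,.05):
        print(h,proj('top',[T+Y*d+[0,0,h] for d in(.03,.037,.045)]).round(1).tolist())
E
```

```text
pics/raw_t1.png
................
................
................
................
................
...####.........
...######.....##
...#.#####.#####
...#.##..#######
......#...#.####
......#.......##
..###########.##
..##############
..##############
...#############
....#..#########
.........#######
............####
................
................
................
................
0.02 [[376.1, 201.5], [373.6, 201.1], [370.8, 200.7]]
0.05 [[379.1, 201.1], [376.6, 200.7], [373.6, 200.3]]
pics/raw_t2.png
................
................
................
................
................
................
....###.........
....#####.......
...#######...#.#
....#.###...####
......#......#.#
...#..#.........
...####.........
...#############
...#############
...#############
....#####.######
..........######
.............###
..............##
................
................
0.02 [[349.0, 199.1], [346.4, 198.7], [343.4, 198.3]]
0.05 [[351.3, 198.6], [348.7, 198.2], [345.6, 197.8]]
pics/raw_t4.png
######.##.........
.#####.....#.####.
..##.........###.#
..##.....#...#..#.
..##...#.###...##.
....#.####.###.#..
#...#######......#
##..#######.#.#...
##.############.#.
########.#######.#
########..#####...
#############.....
##############....
##############....
##############....
##############.#.#
#############.###.
#################.
##################
#############.##.#
0.02 [[234.6, 230.6], [236.9, 229.4], [239.5, 228.0]]
0.05 [[233.7, 231.0], [236.0, 229.8], [238.7, 228.3]]
```

The gripper itself shows the top camera read about 2.5 mm too far in x at the panel, so the panel sits about 2.5 mm door-ward in the jaws. I'll shift up the slope by that much, then lower along the face normal and feel for the opening.

Emit:
carry_out --moves '[40,0.24,0,0.13,0,40,0.09,0.05,-0.17,0,40,0.09,0.05,-0.17,0,40,0.09,0.05,-0.17,0,40,0.09,0.05,-0.17,0,40,0.05,0.025,-0.085,0,40,0.05,0.025,-0.085,0,40,0.05,0.025,-0.085,0,40,0,0,0,0,40,0,0,0,0]'

```text
clock: 12.6
position: [0.5468, 0.1538, 0.0841]
ee_rot: [0.0, 0.969, 0.245, -0.001]
contact_force: [-1.3, -0.0, -2.0]
width: 0.0452
```

Emit:
carry_out --moves '[40,0.05,0.025,-0.085,0,40,0.05,0.025,-0.085,0,40,0.05,0.025,-0.085,0,40,0.05,0.025,-0.085,0,40,0,0,0,0,40,0,0,0,0,40,0,0,0,0,40,0,0,0,0,40,0,0,0,0,40,0,0,0,0]'

```text
clock: 13.6
position: [0.5483, 0.1545, 0.0814]
ee_rot: [0.0, 0.969, 0.245, -0.001]
contact_force: [-4.5, -1.5, 4.1]
width: 0.0448
```

```bash
python3 v.py 6 185 170 250 130; python3 -c "
from h import *
print(manip.get_state())"
```

```text
{'clock': 13.7, 'qpos': array([ 1.52972034e-01,  3.90933725e-01,  1.73449533e+00, -6.77587965e-04,
        1.01818523e+00,  1.22806812e+00]), 'qd': array([ 0.00076908, -0.0007275 ,  0.00120624,  0.00041261, -0.00056362,
       -0.00054764]), 'effort': array([ 5.28006759e-01, -4.23230302e+01, -2.21723360e+01,  5.10043055e-01,
       -1.78206481e+00,  4.00604610e-02]), 'position': array([0.54823251, 0.15453186, 0.08138221]), 'ee_rot': array([ 1.91130171e-04,  9.69397822e-01,  2.45492887e-01, -1.03357278e-03]), 'contact_force': array([-4.27819343, -1.84351397,  3.91518721]), 'moment': array([-0.40757502,  0.74185313,  0.00229295]), 'width': 0.04493120315173153}
```

View pics/v6.png

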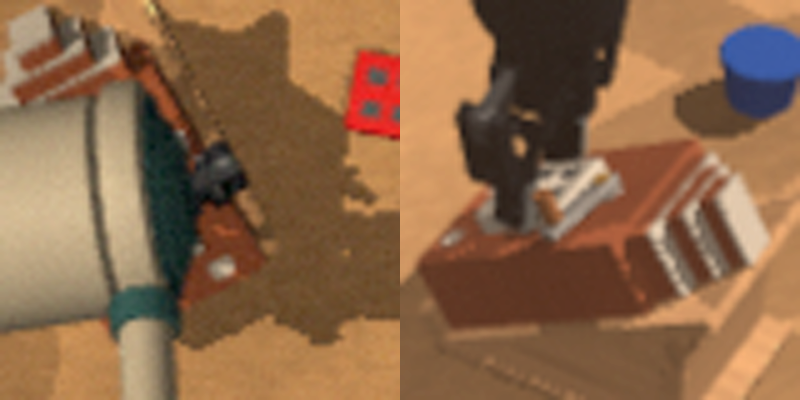

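I counted 11 pictures viewed, so one remains. Force along the normal is about 6 N and the panel is 4.8 mm in, so it sits on the pads. I'll release it, lift clear and close the fingers for pressing.

Emit:
carry_out --moves '[62,0,0,0,0,62,0,0,0,0,62,0,0,0,0,62,0,0,0.5,0,62,0,0,1.5,0,62,0,0,2,0,0,-0.4,-0.2,0,0,0,-0.4,-0.2,0,0,0,-0.4,-0.2,0,0,0,0,0,0,0]'

```text
clock: 14.7
position: [0.5357, 0.1485, 0.1201]
ee_rot: [-0.0, 0.969, 0.245, -0.001]
contact_force: [0.0, 0.1, -0.0]
width: 0.0
```

```bash
python3 - <<'E'
from m import *
print(manip.get_state()['position'],manip.get_state()['width'])
b=manip.get_image('scene').astype(int);a=manip.get_image('top').astype(int)
cv2.imwrite('pics/raw_s7.png',b[:,:,::-1].astype(np.uint8));cv2.imwrite('pics/raw_t7.png',a[:,:,::-1].astype(np.uint8))
print(b[154:186,262:298,2])
E
```

```text
[0.5357 0.1485 0.1201] 8.488565002638734e-06
[[80 80 79 ... 66 67 67]
 [80 79 77 ... 67 68 67]
 [79 77 78 ... 68 69 67]
 ...
 [28 28 29 ... 42 31 31]
 [28 26 29 ... 36 29 29]
 [28 29 27 ... 35 30 31]]
```

Emit:
carry_out --moves '[0,0,0,-1,0,0,0,0,-1,0,0,0,0,-0.6,0,0,0.05,0.025,-0.085,0,0,0.05,0.025,-0.085,0,0,0.05,0.025,-0.085,0,0,0.05,0.025,-0.085,0,0,0.05,0.025,-0.085,0,0,0.05,0.025,-0.085,0,0,0,0,0,0]'

```text
clock: 15.8
position: [0.5403, 0.1504, 0.0902]
ee_rot: [0.0, 0.969, 0.245, 0.0]
contact_force: [-0.4, 0.5, 1.8]
width: 0.0002
```

Emit:
carry_out --moves '[0,0.05,0.025,-0.085,0,0,0.05,0.025,-0.085,0,0,0.05,0.025,-0.085,0,0,0.05,0.025,-0.085,0,0,0.05,0.025,-0.085,0,0,0,0,0,0,0,0,0,0,0,0,0,0,0,0,0,0,0,0,0,0,0,0,0,0]'

```text
clock: 16.8
position: [0.5424, 0.1517, 0.0856]
ee_rot: [-0.0, 0.969, 0.245, -0.0]
contact_force: [-2.5, 2.2, 2.5]
width: -0.0001
```

Emit:
carry_out --moves '[0,0.05,0.025,-0.085,0,0,0.05,0.025,-0.085,0,0,0.05,0.025,-0.085,0,0,0.05,0.025,-0.085,0,0,0.05,0.025,-0.085,0,0,0,0,0,0,0,0,0,0,0,0,0,0,0,0,0,0,0,0,0,0,0,0,0,0]'

```text
clock: 17.8
position: [0.5453, 0.1525, 0.0814]
ee_rot: [0.0, 0.969, 0.245, -0.0]
contact_force: [-2.8, -5.0, 2.4]
width: -0.0002
```

```bash
python3 - <<'E'
from m import *
print(manip.get_state())
a=manip.get_image('scene');cv2.imwrite('pics/raw_s8.png',a[:,:,::-1])
s7=cv2.imread('pics/raw_s7.png')[:,:,::-1];f=lambda a,x,y,w,h,k:cv2.resize(a[y:y+h,x:x+w],None,fx=k,fy=k,interpolation=cv2.INTER_CUBIC)
E
```

```text
{'clock': 17.8, 'qpos': array([ 0.1503,  0.3857,  1.7435, -0.0008,  1.0125,  1.2256]), 'qd': array([ 0.0026, -0.001 ,  0.0008,  0.0023, -0.0001,  0.001 ]), 'effort': array([  1.9683, -42.0841, -20.9305,   1.1715,  -1.0409,  -0.0214]), 'position': array([0.5453, 0.1525, 0.0814]), 'ee_rot': array([ 0.0004,  0.9694,  0.2454, -0.0001]), 'contact_force': array([-2.7509, -5.0285,  2.3635]), 'moment': array([-0.6839,  0.41  , -0.0805]), 'width': -0.0001585972848714052}
```

There's a side force toward -y of about 3 N, so the front probably cocked with its +y side high. I'll lift, move 13 mm to +y and press there.

Emit:
carry_out --moves '[0,-0.3,-0.15,0.5,0,0,-0.3,-0.15,0.5,0,0,-0.3,0.6,0,0,0,-0.3,0.5,0,0,0,0.1,0.05,-0.17,0,0,0.1,0.05,-0.17,0,0,0.1,0.05,-0.17,0,0,0.05,0.025,-0.085,0,0,0,0,0,0,0,0,0,0,0]'

```text
clock: 18.85
position: [0.5368, 0.1625, 0.0854]
ee_rot: [0.0, 0.969, 0.245, -0.0]
contact_force: [-0.9, 0.0, -0.2]
width: -0.0002
```

Emit:
carry_out --moves '[0,0.05,0.025,-0.085,0,0,0.05,0.025,-0.085,0,0,0.05,0.025,-0.085,0,0,0.05,0.025,-0.085,0,0,0.05,0.025,-0.085,0,0,0.05,0.025,-0.085,0,0,0,0,0,0,0,0,0,0,0,0,0,0,0,0,0,0,0,0,0]'

```text
clock: 19.85
position: [0.5392, 0.1638, 0.0813]
ee_rot: [0.0, 0.969, 0.245, -0.0]
contact_force: [-2.6, -1.1, 6.7]
width: -0.0002
```

Emit:
carry_out --moves '[0,0.05,0.025,-0.085,0,0,0.05,0.025,-0.085,0,0,0.05,0.025,-0.085,0,0,0,0,0,0,0,0,0,0,0,0,-0.3,-0.15,0.5,0,0,-0.15,-0.1,0.4,0,0,0.6,-1.2,0,0,0,0.6,-1.2,0,0,0,0,0,0,0]'

```text
clock: 20.85
position: [0.5502, 0.1365, 0.0864]
ee_rot: [0.0, 0.97, 0.244, 0.0]
contact_force: [-0.5, 0.6, -0.1]
width: -0.0002
```

Emit:
carry_out --moves '[0,0.1,0.05,-0.17,0,0,0.1,0.05,-0.17,0,0,0.05,0.025,-0.085,0,0,0.05,0.025,-0.085,0,0,0.05,0.025,-0.085,0,0,0.05,0.025,-0.085,0,0,0.05,0.025,-0.085,0,0,0.05,0.025,-0.085,0,0,0,0,0,0,0,0,0,0,0]'

```text
clock: 21.85
position: [0.5519, 0.1403, 0.081]
ee_rot: [0.001, 0.969, 0.246, -0.001]
contact_force: [-8.3, -3.1, 18.3]
width: 0.0
```

Emit:
carry_out --moves '[0,-0.42,-0.23,0.76,0,0,-0.6,1.05,0,0,0,-0.75,-0.4,-0.53,0,0,-0.75,-0.4,-0.53,0,0,0.1,0.05,-0.17,0,0,0.1,0.05,-0.17,0,0,0.1,0.05,-0.17,0,0,0.05,0.025,-0.085,0,0,0.05,0.025,-0.085,0,0,0,0,0,0]'

```text
clock: 22.85
position: [0.5312, 0.1423, 0.0703]
ee_rot: [0.0, 0.969, 0.246, -0.002]
contact_force: [-7.3, -2.7, 16.0]
width: 0.0003
```

Emit:
carry_out --moves '[0,-0.3,-0.15,0.5,0,0,-0.8,-0.45,-0.58,0,0,-0.8,-0.45,-0.58,0,0,-0.6,-0.3,-0.38,0,0,0.1,0.05,-0.17,0,0,0.1,0.05,-0.17,0,0,0.05,0.025,-0.085,0,0,0.05,0.025,-0.085,0,0,0,0,0,0,0,0,0,0,0]'

```text
clock: 23.85
position: [0.5087, 0.1302, 0.0543]
ee_rot: [0.001, 0.969, 0.246, -0.002]
contact_force: [-7.0, -3.7, 14.8]
width: 0.0003
```

```bash
cat > n.py <<'E'
import numpy as np,sys
c,s=np.cos(.495),np.sin(.495);a=np.radians(32)
X=np.array([c*np.cos(a),s*np.cos(a),np.sin(a)]);Y=np.array([-s,c,0]);Z=np.cross(X,Y)
def r(p,ref=(.5453,.1525,.0814)): d=np.array(p)-ref; return (1000*np.array([d@X,d@Y,d@Z])).round(1)
E
python3 - <<'E'
from n import *;from h import manip
print(r(manip.get_state()['position']),manip.get_state()['contact_force'])
for p in((.5392,.1638,.0813),(.5519,.1403,.081)): print(r(p))
E
```

```text
[-50.6  -2.2  -0.3] [-7.00258322 -3.72383534 14.763546  ]
[-0.1 12.8 -0.1]
[ -0.2 -13.9  -0.3]
```

Emit:
carry_out --moves '[0,-0.42,-0.23,0.76,0,0,0.9,0.8,0.68,0,0,0.9,0.8,0.68,0,0,0.9,0.6,0.69,0,0,0.9,0.52,0.69,0,0,0.92,0.52,0.69,0,0,0.2,0.1,-0.34,0,0,0.15,0.08,-0.26,0,0,0.05,0.03,-0.09,0,0,0,0,0,0]'

```text
clock: 24.85
position: [0.5558, 0.1631, 0.09]
ee_rot: [0.0, 0.969, 0.245, 0.001]
contact_force: [-4.0, -1.2, 16.6]
width: 0.0001
```

```bash
python3 - <<'E'
from n import *;from h import *
st=manip.get_state();print(r(st['position']),st['position'],st['contact_force'])
Oc=np.array([.549,.156,.08]);O=np.array([.5502,.1556,.0783])
k=onz('top',[[219.6,200.6]],.116)[0];d=k-Oc;print('knob house',d@X,d@Y,d@Z)
for th in(1.15,1.25,1.35,1.45):
    K=lambda O,n:O+(.0455-.036*np.cos(th))*X-.036*np.sin(th)*Y+n*Z
    print(th,proj('scene',[K(O,.022)]).round(1),proj('top',[K(Oc,.022)]).round(1),'tcp n17',K(O,.017).round(4))
E
```

```text
[16.6  4.4 -0.3] [0.55575382 0.16310024 0.08999557] [-4.03283662 -1.21433434 16.60336231]
knob house 0.03656948326926856 -0.0360727569524177 0.019599273210908753
1.15 [[275.7 169. ]] [[219.6 203.3]] tcp n17 [0.5809 0.1348 0.109 ]
1.25 [[276.4 169.2]] [[219.5 202.1]] tcp n17 [0.584  0.135  0.1108]
1.35 [[277.3 169.3]] [[219.2 200.9]] tcp n17 [0.587  0.1356 0.1127]
1.45 [[278.2 169.3]] [[218.8 199.7]] tcp n17 [0.59   0.1365 0.1145]
```

The flushness checks agree: foot end, middle, both sides and roof end all lie within 0.3 mm of the face touched below the opening, at about 16 N. Next is the clip knob.

Emit:
carry_out --moves '[0,0,0,2.5,0,35,0,0,2.5,0,35,1.45,-1.4,0,0,35,1.4,-1.35,0,0,35,0,0,0,0,35,0,0,-0.6,0,35,0,0,-0.5,0,35,0,0,-0.5,0,35,0,0,-0.4,0,35,0,0,-0.3,0]'

```text
clock: 25.85
position: [0.5836, 0.136, 0.1144]
ee_rot: [-0.0, 0.969, 0.246, -0.0]
contact_force: [-0.1, 0.8, 0.2]
width: 0.0298
```

```bash
python3 v.py 9 165 165 245 130; python3 -c "
from n import *;from h import manip
st=manip.get_state();print(st['position'],st['contact_force'],r(st['position'],(.5502,.1556,.0783)))"
```

```text
[0.58357748 0.13599237 0.11452201] [0.81027462 0.14318014 0.17565474] [ 36.2 -33.1  20.1]
```

View pics/v9.png

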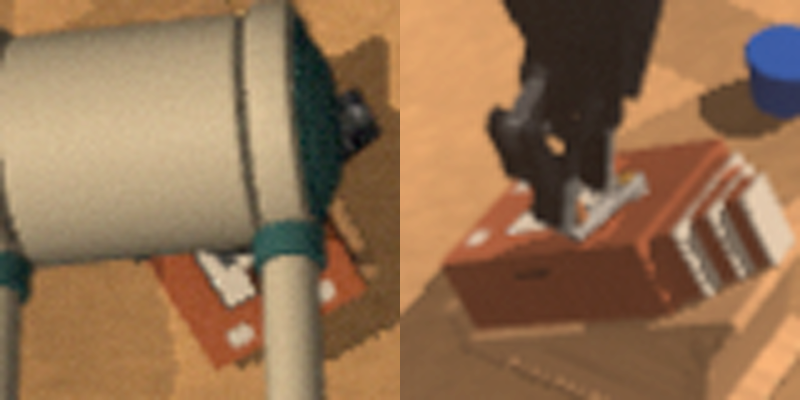

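This was the last picture. The front lies flush with its door toward the foot, and the jaws straddle the orange knob at (585,205) in the scene half. I'll lower slightly and grip.

Emit:
carry_out --moves '[35,0,0,-0.2,0,35,0,0,-0.1,0,5,0,0,0,0,5,0,0,0,0,5,0,0,0,0,5,0,0,0,0,5,0,0,0,0,5,0,0,0,0,5,0,0,0,0,5,0,0,0,0]' --squeeze 20

```text
clock: 26.95
position: [0.5846, 0.1347, 0.1123]
ee_rot: [0.001, 0.969, 0.245, 0.0]
contact_force: [1.0, -5.9, -0.3]
width: 0.0088
```

```bash
python3 - <<'E'
from n import *;from h import manip
st=manip.get_state();print(st['position'],st['contact_force'],st['width'],r(st['position'],(.5502,.1556,.0783)))
for e in(0,2): 
    y=-r(st['position'],(.5502,.1556,.0783))[1]; th=np.arcsin(min(.999,(y+e)/36)); print('th',th)
th=np.arcsin(min(.999,-r(st['position'],(.5502,.1556,.0783))[1]/36))
P=lambda t:(-36*np.cos(t))*X-36*np.sin(t)*Y
ts=np.linspace(th,0,11)
for a,b in zip(ts,ts[1:]): print(((P(b)-P(a))/10).round(2))
E
```

```text
[0.58463305 0.13470264 0.11227077] [ 0.95345344 -5.88009804 -0.340057  ] 0.008756416154671685 [ 35.3 -34.7  18. ]
th 1.3012390454251597
th 1.526071239626163
[-0.4  -0.04 -0.23]
[-0.41  0.02 -0.22]
[-0.41  0.07 -0.21]
[-0.41  0.13 -0.19]
[-0.4   0.19 -0.16]
[-0.38  0.24 -0.14]
[-0.35  0.29 -0.11]
[-0.32  0.33 -0.08]
[-0.29  0.37 -0.05]
[-0.24  0.4  -0.02]
```

Emit:
carry_out --moves '[5,-0.4,-0.04,-0.23,0,5,-0.41,0.02,-0.22,0,5,-0.41,0.07,-0.21,0,5,-0.41,0.13,-0.19,0,5,-0.4,0.19,-0.16,0,5,-0.38,0.24,-0.14,0,5,0,0,0,0,5,0,0,0,0,5,0,0,0,0,5,0,0,0,0]'

```text
clock: 27.95
position: [0.5576, 0.1389, 0.099]
ee_rot: [0.002, 0.969, 0.246, -0.004]
contact_force: [-0.8, -9.2, -4.2]
width: 0.0086
```

```bash
python3 - <<'E'
from n import *;from h import manip
st=manip.get_state();f=st['contact_force'];print(st['position'],st['width'],r(st['position'],(.5502,.1556,.0783)),'F house',f@X,f@Y,f@Z)
E
```

```text
[0.55757732 0.13893533 0.09899603] 0.008649887700050807 [  9.8 -18.2  18.3] F house -6.523155943107531 -7.772157355414848 -0.9084730069537488
```

Emit:
carry_out --moves '[5,-0.3,0,-0.17,0,5,-0.3,0,-0.17,0,5,-0.35,0.35,-0.09,0,5,-0.31,0.39,-0.06,0,5,0,0,0,0,5,0,0,0,0,5,0,0,0,0,5,0,0,0,0,5,0,0,0,0,5,0,0,0,0]'

```text
clock: 28.95
position: [0.5456, 0.1488, 0.095]
ee_rot: [0.0, 0.969, 0.245, -0.002]
contact_force: [-2.0, -4.9, -0.7]
width: 0.0086
```

```bash
cat > q.py <<'E'
from n import *;from h import manip
st=manip.get_state();f=st['contact_force'];print(st['position'],st['width'],r(st['position'],(.5502,.1556,.0783)),'F house',f@X,f@Y,f@Z)
E
python3 q.py
```

```text
[0.54558026 0.14882909 0.09504847] 0.008629963958813684 [ 2.7 -3.8 18.1] F house -3.8667338985534982 -3.3835235220464748 1.5427899866558925
```

Emit:
carry_out --moves '[5,-0.13,0.21,0,0,5,-0.13,0.21,0,0,5,0,0,0,0,5,0,0,0,0,5,0,0,0,0,5,0,0,0,0,5,0,0,0,0,5,0,0,0,0,5,0,0,0,0,5,0,0,0,0]'

```text
clock: 29.95
position: [0.543, 0.152, 0.0947]
ee_rot: [0.001, 0.969, 0.246, -0.002]
contact_force: [-1.4, -7.1, -4.3]
width: 0.0086
```

```bash
python3 q.py
```

```text
[0.54298968 0.15200513 0.09471981] 0.008612246807410205 [ 1.9  0.3 18.2] F house -6.197364755886646 -5.641590233833573 -1.2411003939043745
```

Emit:
carry_out --moves '[30,0,0,0,0,30,0,0,0,0,30,0,0,0,0,30,0,0,1,0,30,0,0,2,0,30,0,0,3,0,30,-2,-4,1,0,30,-2,-4,1,0,30,-2,-4,1,0,30,-2,-4,1,0]'

```text
clock: 30.95
position: [0.4642, -0.0074, 0.1971]
ee_rot: [0.0, 0.969, 0.246, 0.001]
contact_force: [0.9, -1.0, 0.4]
width: 0.0253
```

Emit:
carry_out --moves '[30,-1,-4.8,0,0,30,-1,-4.8,0,0,30,-1,-4.8,0,0,30,-1,-4.8,0,0,30,0,-4.9,0,0,30,0,0,0,0,30,0,0,0,0,30,0,0,0,0,30,0,0,0,0,30,0,0,0,0]'

```text
clock: 31.95
position: [0.425, -0.2462, 0.1959]
ee_rot: [-0.0, 0.969, 0.246, 0.0]
contact_force: [0.4, 0.0, 0.8]
width: 0.0258
```

```bash
python3 - <<'E'
from n import *;from h import *
a=manip.get_image('top');b=manip.get_image('scene');cv2.imwrite('pics/raw_t10.png',a[:,:,::-1]);cv2.imwrite('pics/raw_s10.png',b[:,:,::-1])
print(manip.get_state()['position'])
Oc=np.array([.549,.156,.08])
pts={'pivot':(45.5,0,9),'knob22':(9.5,0,22),'knobtop':(9.5,0,27),'c':(0,0,0),'FL':(-32,24.5,0),'FR':(-32,-24.5,0),'RL':(32,24.5,0),'RR':(32,-24.5,0)}
for k,v in pts.items():
    p=Oc+v[0]/1e3*X+v[1]/1e3*Y+v[2]/1e3*Z; print(k,proj('top',p).round(1),proj('scene',p).round(1))
np.set_printoptions(linewidth=250,threshold=99999)
for ch in(2,0): print(a[196:232,196:230,ch])
E
```

```text
[ 0.42498793 -0.24653801  0.19585199]
pivot [[205.1 202.6]] [[288.6 164.5]]
knob22 [[212.1 215.4]] [[275.8 161.8]]
knobtop [[212.4 216.3]] [[275.  160.2]]
c [[212.7 214.3]] [[276.7 169. ]]
FL [[210.1 227.4]] [[272.4 164.9]]
FR [[226.2 219. ]] [[263.1 175.4]]
RL [[198.9 209.4]] [[290.6 162.5]]
RR [[215.4 200.7]] [[281.3 173.3]]
[[ 35  29  38  39  34  36  34  36  37  36  29  36  35  37  36  33  33  35  34  40  41  33  37  35  37  38  36  21  28  50  48  49  36  27]
 [ 36  36  37  32  33  36  35  35  35  36  34  33  36  39  38  34  39  36  37  39  36  39  38  37  36  31  38  39  21  44  53  50  49  39]
 [ 35  41  32  35  35  34  39  35  39  38  39  38  37  38  35  41  34  36  36  39  36  34  36  37  31  39  37  29  19  33  51  51  47  43]
 [ 38  36  36  36  35  36  38  49  66  64  45  29  29  38  40  37  41  32  39  37  34  37  41  36  31  36  34  35  37  35  37  51  50  50]
 [ 42  28  39  40  35  33  50  75  91 103  80  34  28  32  25  38  38  37  40  39  40  36  40  37  34  37  33  35  32  24  28  44  51  48]
 [ 39  41  34  29  31  44  70 100  90  79  64  64  26  25  30  25  39  36  3
[... 8538 characters left out ...]
127]
 [156 154 158 152 147 126 123 124 123 123 119 121 121 119 112 109 121 122 122 125 122 118 121 117 120 122 122 122 122 124 121 127 125 119]
 [151 155 150 153 145 131 123 124 122 124 121 124 124 124 124 121 123 123 122 125 119 122 121 121 120 120 123 124 121 124 126 119 105  91]
 [148 149 152 154 152 146 128 123 124 124 124 124 123 122 122 125 124 124 117 123 119 121 120 123 120 119 121 125 123 118 106  96  88  85]
 [149 151 154 152 152 150 143 122 125 124 124 122 123 123 122 126 131 152 143 131 123 121 119 119 121 118 122 122 109  93  89  86  79  70]
 [150 146 148 147 149 149 145 133 122 122 121 123 125 121 127 151 152 154 157 146 120 125 122 121 119 121 103  96  87  83  85  75  65  62]]
```

Numerically, in the top image:
- The knob is at about (211.8,215.0); a clip pointing straight down predicts (212.1,215.4).
- The pivot is at (205.0,203).
- The bar's midline at row 209 is col 209.1, exactly as predicted.

So the clip angle is within about 0.05 rad of zero. Before handing in, I'll run a quick change check on the rest of the table.

```bash
python3 - <<'E'
from h import *
a=cv2.imread('pics/raw_top0.png');b=manip.get_image('top')[:,:,::-1]
g=lambda i:cv2.cvtColor(np.ascontiguousarray(i),cv2.COLOR_BGR2HSV)[:,:,0].astype(int)
# compare chroma so that arm shadows matter less
n=lambda i:i.astype(float)/(i.sum(2,keepdims=True)+30)
d=cv2.morphologyEx((np.abs(n(a)-n(b)).max(2)>.09).astype(np.uint8),cv2.MORPH_OPEN,np.ones((3,3)))
_,_,st,c=cv2.connectedComponentsWithStats(d)
print([(s[:4].tolist(),int(s[4])) for s in st[1:] if s[4]>12])
st=manip.get_state();print(st['clock'],st['contact_force'])
E
```

```text
[([208, 197, 10, 6], 43), ([201, 204, 24, 22], 312), ([361, 259, 44, 37], 435), ([397, 258, 38, 41], 913), ([363, 289, 6, 6], 32), ([395, 300, 20, 17], 175), ([228, 337, 52, 28], 804), ([450, 344, 20, 18], 189), ([247, 356, 13, 11], 51), ([187, 360, 24, 24], 235), ([360, 361, 19, 23], 220), ([203, 372, 25, 12], 157), ([242, 372, 4, 9], 30)]
32.1 [-0.85361106 -0.20851719 -1.23967863]
```

Only the opening, the clip and regions of arm and arm shadow changed.

```bash
python3 -c "
from rig import manip
print(manip.sign_off())"
```

```text
the job is handed in; nothing more can be done
None
```

The two-row plaster front is in the opening with its door towards the foot, pressed home. The clip is swung over it, pointing down the house. I handed the job in at about 32 s, with the arm clear of everything.

- **How the front went in:** The gripper can't tilt, so I pressed the front's roof end on the foot strip of the face until it lay parallel. I then laid it on the pads and pushed it past them with the closed fingers.
- **Flush check:** Closed-finger touches at both sides, the foot end and the roof end all lay within 0.3 mm of the face touched below the opening. Three of those touches were at 15–18 N. The +y side was read at about 7 N, then pressed harder without another reading.
- **Clip check:** In the last top image the knob is within about 0.5 pixel of where a clip at angle 0 should put it. That makes the angle about 0, give or take 0.05 rad. I worked this out from pixel values, because the picture views were used up.
- **Rest of the table:** The before-and-after top images differ at the house opening and clip. The other changed patches I put down to the arm and its shadow by position; I did not view them.
- **What disagreed:**
  - The scene camera was off by about 4 mm, and the top camera by about 2.5 mm at the panel. I corrected for the latter before laying the front in.
  - Circle fits to the clip's path put the pivot 1 to 4 mm to the left of where the cameras did, so I relied on the final image.

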